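# Wind up the belt sander's tension wheel and pin it

### The job

Lock the belt tension of the small bench sander: take the locking pin with the collar out of the wooden stand, dip it into the eye of the sprung tension wheel, and with it turn the wheel against its spring, counter-clockwise from above, until the eye stands over the hole in the lock block. Holding the wheel there, push the pin down through both until its collar sits on the eye, then let go. Never let the wheel fly back, and leave the punch, sanding block, wire brush and jar where they are.

Things in the scene. Friction and masses are not known exactly. Their poses are not given: they have to be found in the camera images.
- pin_grip (a point): Centre of the grip of the steel locking pin. The grip is a square block 24 x 24 mm, 50 mm tall, its sides along this point's x and y axes; z points up along the pin. Under it: a round collar 34 mm across and 6 mm thick (its underside 31 mm below this point), then a round shank 14 mm across and 52 mm long with a chamfered foot; the foot is 83 mm below this point. Mass about 0.18 kg. It starts upright in one of the two holes of the stand, its collar resting on the stand's top
- pin_foot (a point): The centre of the foot of the locking pin's shank, on the pin's axis (same axes as pin_grip)
- stand: Heavy fixed wooden block 60 x 170 mm, 60 mm tall, with two 18 mm holes, 56 mm deep, on its long middle line (y axis), 50 mm either side of the centre. One holds the pin, the other the punch. Origin: centre of the underside
- punch: Steel drift punch, a plain round rod 14 mm across, 120 mm long, with a round 20 mm head and no collar or square grip, standing in the other hole of the stand and reaching 64 mm above it. Origin: its lower end. To be left alone
- wheel_hub (a point): Point on the upright axis of the tension wheel, level with the top of the eye, 92 mm above the bench. The wheel lies flat: a disc 116 mm across with a black rim (no part of it above 98 mm over the bench) and one square lug, 44 x 44 mm and 18 mm thick, that sticks out of its rim and holds the eye
- wheel_eye (a point): Centre of the upper mouth of the eye: a 22 mm round through-hole in the wheel's lug, 18 mm deep, 85 mm from the wheel's axis; it turns with the wheel. The lug's underside is 4 mm above the lock block's top
- wheel (a joint): Turn of the tension wheel in rad: 0 at rest (where its spring holds it against a stop), growing counter-clockwise seen from above, 1.3 at most. At 1.0 the eye stands exactly over the lock hole. The spring pulls it back with about 0.12 N m at 0 and 0.24 N m at 1.0 (1.4 to 2.8 N at the eye); it flies back if let go
- lock_hole (a point): Centre of the mouth of the 17.5 mm round hole, 45 mm deep and with a 3 mm chamfer at the mouth, in the top of the steel lock block (50 x 50 mm, its top 70 mm above the bench), fixed to the sander's base beside the wheel, 85 mm from the wheel's axis; y and x axes along the sander's. With the pin home its foot is 30 mm below this point and its collar rests on the eye's lug
- sander: Bench belt sander, fixed: dark red base 365 x 300 mm and 20 mm thick. Origin on the wheel's axis at bench height; the base reaches from -115 to +250 mm in x and from -120 to +180 mm in y. The belt unit (top at 98 mm) lies along its far (+x) side from x = 133 mm on, the motor (top at 98 mm) at x 20 to 130 mm, y 97 to 173 mm. Between these and the lock block is only the flat wheel
- sanding_block: Cork sanding block 110 x 66 mm, 34 mm tall, to be left alone. Origin: centre of the underside
- wire_brush: Wire brush with a wooden back, 260 x 32 mm, 40 mm tall, to be left alone. Origin: centre of the underside
- glue_jar: White jar, 56 mm across, 80 mm tall, to be left alone. Origin: centre of the underside
Things that resemble listed ones, but are neither listed nor needed, are in the scene too. Leave any white look-alike of the stand alone.

How it is judged:
By the outcome, as a careful person would: the job done as asked, in the order asked, and still so for the second after the job is handed in, with the robot touching nothing.
It also fails if it takes over 48 s, if anything falls off the work surface, if the arm or the gripper's body presses on something with over 40 N, if the wrist force passes 120 N, or if a joint passes its speed limit or range.

### The arm

A 7-joint arm with a two-finger parallel gripper is mounted at the origin on the work surface. World frame = base frame: x ahead of the robot, y to its left, z up, the work surface at z = 0. Lengths are in m, angles in rad, forces in N, time in s.
With the tool pointing down it reaches from about 0.4 to 0.85 m from the base axis. Payload 10.4 kg.
Tool frame: the origin (TCP) lies midway between the tips of the shut fingers; the grasp point (between the pads) lies 19 mm behind it; z points along the fingers, y is the line along which they close (so a half turn about z gives the same grasp; the last joint's range is limited). The gripper opens to 87 mm and grips with 3 to 60 N. Pads are 19 mm wide; open, the fingers measure 117 mm over their backs; the gripper's body (75 mm by 190 mm) begins 51 mm behind the grasp point.
Start: joints at [-1.25, 0.332, -0.065, 1.46, 0.022, 1.35, -0.088], TCP at [0.211, 0.588, 0.223] pointing down, gripper open.
Joint ranges: [-2.6, 2.6], [-0.5, 2.12], [-1.47, 1.34], [0.16, 2.42], [-1.27, 4.41], [0.06, 2.06], [-2.6, 2.6]. Speed limits (rad/s): [2.22, 2.22, 2.79, 2.79, 3.14, 3.14, 3.14].

### API

Orientations are given as a unit quaternion [x, y, z, w].
In Python, from bench import sensors, eyes, order gives the robot as it stands.
- The arm moves only by the tool arm_command, never from a script. Its argument "steps" is a list of rows, each an object with "rot": the turn, a rotation vector about the world's x, y, z in degrees, a list of three; "slide": the shift along the world's x, y, z in m, a list of three; "grip": the opening, from 0 (shut) to 1 (fully open). A call has exactly 8 rows; each row shifts and turns the commanded pose from where the row before left it; what a row does not reach is not made up. A row lasts 1/8 s, in which the tool goes at most 62.5 mm and 10.7 degrees, less where a joint would pass 70% of its speed; a pose out of reach is approached as far as the arm can. A call with a gripper value outside its range is refused whole. The fingers move at their own pace and stop on an object; "newtons" is the grip in N (left out, the last holds). Time passes only in rows, so rows that do not move let the fingers close, or fill a call up. It gives the time, the measured TCP pose, the force, the opening and the grip force at its end, in the units of the state.
- sensors.read_state(): the state, without advancing time (a new reading comes with each control period).
- eyes.camera(name): name is "side" or "top" or "wrist"; returns a dict with "pixels" (480x640x3 uint8, red, green, blue), "intrinsics" (3x3 intrinsics, pixels), "pose" (4x4, takes a point from camera to world coordinates). Camera axes: x right, y down, z forward; pixel columns grow to the right and rows downward; lengths in m; the calibration is good to about 2 mm. A picture is of the moment at which its call begins. There is no depth.
- order.close_job(): hands the job in; it is judged then, once.
Trained networks look in a picture, given as the dict that the camera call returned (one of the last four; its "shot" number tells which), for a name from the list of things; names that differ only in an ending like _2 or _b are one class to them, and where a whole thing is asked for, a point or a joint stands for the part that bears it (a point fixed in the world has none). Each returns a list of dicts, best first, with "conf" (0 to 1); they miss things now and then, are a little off and sometimes report something else, mostly with a low value. They report only what shows in the picture. A call takes as long as a camera call. They do not tell look-alikes from the thing itself.
- eyes.look_for(name, picture): "bbox" ([left, top, right, bottom] in pixels, round what is visible of it).
The state is a dict: "time": time; "joint_positions": joint angles; "joint_vel": joint speeds; "joint_torque": joint torques, N m; "ee_pos": TCP position; "eef_rot": TCP orientation; "ft_force": force on the tool from outside, world axes, zero at the start; "torque": the same for the moment, N m; "width": finger opening in m; "grip_force": force on a finger pad.
Only numpy, scipy, OpenCV 4.12 (cv2) and the standard library are available. Lean on these libraries where they do the work, as an engineer would, in place of code of your own. Each camera call takes 0.05 s, during which the arm holds its last target. There are 200 camera calls.

## Working session

There is one attempt and no reset: what is moved stays moved. The work goes in short steps, Python scripts to look and compute and a tool call to move; the robot and the scene stay as the last step left them, time stands still between calls to the robot, and variables do not carry over. Pictures are saved under pics/ and viewed, at most 10 in all, crops included, and the job is handed in when it is done.

Besides the shell and the picture viewer there is one more tool, called after "Emit:" as a command line: name --argument value ..., lists and objects as JSON in quotes. arm_command: Moves the arm, as the interface text tells. Its arguments: {"type":"object","properties":{"steps":{"type":"array","items":{"type":"object","properties":{"rot":{"type":"array","items":{"type":"number"}},"slide":{"type":"array","items":{"type":"number"}},"grip":{"type":"number"}}}},"newtons":{"type":"number"}},"required":["steps"]}

```bash
ls; mkdir -p pics; cat > h.py <<'E'
import numpy as np, cv2
from bench import sensors, eyes, order
def snap(n,f=None):
    p=eyes.camera(n)
    if f: cv2.imwrite(f'pics/{f}.png',p['pixels'][:,:,::-1])
    return p
def proj(p,X):
    T=np.linalg.inv(np.array(p['pose']));c=T[:3,:3]@np.array(X)+T[:3,3];u=np.array(p['intrinsics'])@c;return u[:2]/u[2]
def onz(p,uv,z):
    T=np.array(p['pose']);d=T[:3,:3]@np.linalg.solve(np.array(p['intrinsics']),[uv[0],uv[1],1.]);o=T[:3,3];return o+d*(z-o[2])/d[2]
E
python3 - <<'E'
from h import *
for n in ['top','side']:
    p=snap(n,n+'1')
    print(n,np.round(p['pose'],3).tolist(),np.round(p['intrinsics'],1).tolist())
    for k in ['pin_grip','stand','punch','wheel_hub','wheel_eye','wheel','sander','sanding_block','wire_brush','glue_jar']:
        print(k,[(round(d['conf'],2),np.round(d['bbox']).astype(int).tolist()) for d in eyes.look_for(k,p)[:3]])
s=sensors.read_state();print(s)
E
```

```text
pics
top [[-0.005, -0.989, 0.145, 0.327], [-1.0, 0.005, 0.002, 0.068], [-0.002, -0.145, -0.989, 1.48], [0.0, 0.0, 0.0, 1.0]] [[530.8, 0.0, 322.0], [0.0, 530.8, 245.4], [0.0, 0.0, 1.0]]
pin_grip [(0.55, [481, 254, 497, 268])]
stand [(0.96, [367, 182, 435, 222]), (0.91, [429, 239, 504, 275])]
punch []
wheel_hub [(0.82, [283, 208, 333, 273])]
wheel_eye [(0.97, [284, 209, 331, 272]), (0.61, [144, 206, 184, 300]), (0.44, [450, 177, 487, 226])]
wheel [(0.59, [288, 210, 330, 271])]
sander [(0.8, [239, 140, 359, 277])]
sanding_block [(0.75, [450, 180, 488, 224])]
wire_brush [(0.86, [143, 210, 184, 298])]
glue_jar [(0.93, [371, 298, 401, 318]), (0.33, [480, 253, 496, 266])]
side [[0.915, -0.274, 0.297, 0.221], [-0.404, -0.59, 0.699, -0.661], [-0.017, -0.759, -0.651, 0.786], [0.0, 0.0, 0.0, 1.0]] [[472.4, 0.0, 309.0], [0.0, 472.4, 239.1], [0.0, 0.0, 1.0]]
pin_grip [(0.75, [390, 403, 411, 438]), (0.37, [256, 317, 283, 366])]
stand [(0.8, [380, 276, 437, 357]), (0.62, [354, 359, 423, 469])]
punch [(0.62, [376, 351, 386, 379])]
wheel_hub [(0.82, [267, 216, 344, 252])]
wheel_eye [(0.97, [271, 216,
[... 288 characters left out ...]
 'joint_positions': array([-1.24961175,  0.33215489, -0.06469688,  1.46008983,  0.0216107 ,
        1.34990632, -0.08853218]), 'joint_vel': array([-0.00195533, -0.00048045,  0.0004261 , -0.0007526 , -0.00091749,
        0.00181842,  0.00037799]), 'joint_torque': array([ 9.05698853e-04, -6.23051476e+01,  2.50965112e-02, -3.90135455e+01,
       -6.09988184e-02,  3.15788586e-02,  4.01877639e-05]), 'ee_pos': array([0.21065449, 0.58845758, 0.22260857]), 'eef_rot': array([1.71061716e-01, 9.85260313e-01, 6.79127170e-05, 7.14286690e-06]), 'ft_force': array([0.66185791, 0.14429079, 0.31291322]), 'torque': array([-0.03091622, -0.00784084, -0.00163747]), 'grip_force': 0.0, 'width': 0.08659668310247715}
```

```bash
python3 - <<'E'
import cv2
a=cv2.imread('pics/top1.png')[130:330,230:510];cv2.imwrite('pics/t2.png',cv2.resize(a,(784,560),interpolation=3))
a=cv2.imread('pics/side1.png')[160:475,200:510];cv2.imwrite('pics/s2.png',cv2.resize(a,(590,600),interpolation=3))
E
```

```text
(no output)
```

View pics/t2.png

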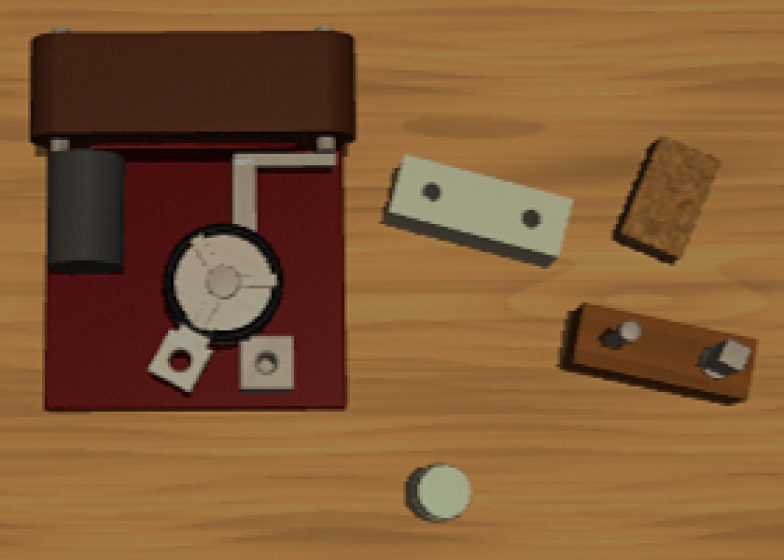

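View pics/s2.png

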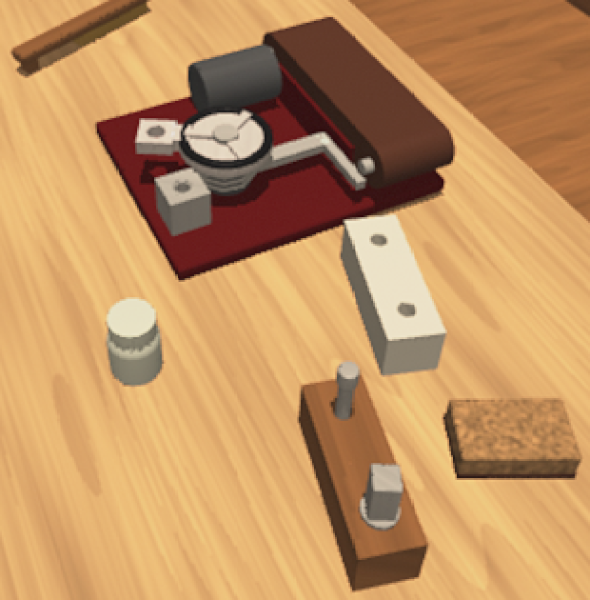

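The top view shows the real stand (brown) with the pin at about px (492,257), the punch beside it and the white look-alike above. The eye is at (294,259), the lock hole at (325,259) and the hub at (310,230). The side view agrees: pin at about (402,412), eye (281,229), lock hole (295,258).

```bash
python3 - <<'E'
from h import *
import pickle
p=snap('top')
f=lambda u,v,z:np.round(onz(p,(230+u/2.8,130+v/2.8),z),4)
hub=f(223,281,.098);eye=f(180,360,.092);hole=f(266,362,.07);pin=f(735,355,.116);pu=f(630,331,.124)
print('hub',hub,'eye',eye,'hole',hole,'pin',pin,'punch',pu)
print('d',np.linalg.norm((hub-eye)[:2]),np.linalg.norm((hub-hole)[:2]),np.linalg.norm((eye-hole)[:2]),'exp',2*85*np.sin(.5),'pin-punch',np.linalg.norm((pin-pu)[:2]))
for c in [(587,304),(757,338),(745,388)]: print('stand',f(*c,.06))
s=snap('side');g=lambda u,v,z:np.round(onz(s,(200+u*310/590,160+v*315/600),z),4)
print('side hub',g(227,134,.098),'eye',g(156,132,.092),'hole',g(183,187,.07),'pin',g(386,472,.116),'punch',g(349,371,.124),'jar',g(132,318,.08))
q=[(372,466),(399,465),(400,487),(371,487)];print([g(*a,.116) for a in q])
w=snap('wrist');print(np.round(w['pose'],3).tolist(),sensors.read_state()['time'])
E
```

```text
hub [0.5695 0.1027 0.098 ] eye [0.4953 0.1434 0.092 ] hole [0.4956 0.0624 0.07  ] pin [ 0.4942 -0.3708  0.116 ] punch [ 0.5161 -0.2727  0.124 ]
d 0.08462936842491499 0.08417422408314794 0.08100055555365038 exp 81.5023415627145 pin-punch 0.10051477503332534
stand [ 0.5516 -0.2483  0.06  ]
stand [ 0.5175 -0.4108  0.06  ]
stand [ 0.4692 -0.3967  0.06  ]
side hub [0.5688 0.0967 0.098 ] eye [0.495  0.1432 0.092 ] hole [0.4955 0.0609 0.07  ] pin [ 0.4968 -0.3652  0.116 ] punch [ 0.516  -0.2734  0.124 ] jar [ 0.3722 -0.1041  0.08  ]
[array([ 0.4894, -0.356 ,  0.116 ]), array([ 0.5097, -0.3642,  0.116 ]), array([ 0.5   , -0.3807,  0.116 ]), array([ 0.479 , -0.3713,  0.116 ])]
[[0.336, 0.906, 0.258, 0.14], [0.942, -0.324, -0.091, 0.615], [0.001, 0.273, -0.962, 0.385], [0.0, 0.0, 0.0, 1.0]] 1.25
```

Emit:
arm_command --steps '[{"slide": [0.031,-0.049,0],"grip": 1},{"slide": [0.031,-0.049,0],"grip": 1},{"slide": [0.031,-0.049,0],"grip": 1},{"slide": [0.031,-0.049,0],"grip": 1},{"slide": [0.031,-0.049,0],"grip": 1},{"slide": [0.031,-0.049,0],"grip": 1},{"slide": [0.031,-0.049,0],"grip": 1},{"slide": [0.031,-0.049,0],"grip": 1}]'

```text
schema error: expected keys rot, slide, grip
```

Emit:
arm_command --steps '[{"slide": [0.004,-0.058,0],"rot": [0,0,-1],"grip": 0.8},{"slide": [0.004,-0.058,0],"rot": [0,0,-1],"grip": 0.8},{"slide": [0.004,-0.058,0],"rot": [0,0,-1],"grip": 0.8},{"slide": [0.004,-0.058,0],"rot": [0,0,-1],"grip": 0.8},{"slide": [0.004,-0.058,0],"rot": [0,0,-1],"grip": 0.8},{"slide": [0.004,-0.058,0],"rot": [0,0,-1],"grip": 0.8},{"slide": [0.004,-0.058,0],"rot": [0,0,-1],"grip": 0.8},{"slide": [0.004,-0.058,0],"rot": [0,0,-1],"grip": 0.8}]'

```text
time: 2.25
ee_pos: [0.2418, 0.1487, 0.2234]
eef_rot: [0.235, 0.972, 0.002, -0.0]
ft_force: [0.6, 0.0, 0.7]
width: 0.0699
grip_force: 0.0
```

Emit:
arm_command --steps '[{"slide": [0.003,-0.053,0],"grip": 0.8},{"slide": [0.003,-0.053,0],"grip": 0.8},{"grip": 0.8},{"grip": 0.8},{"grip": 0.8},{"grip": 0.8},{"grip": 0.8},{"grip": 0.8}]'

```text
schema error: expected keys rot, slide, grip
```

```bash
python3 - <<'E'
from h import *
w=snap('wrist','w1');s=sensors.read_state();print(s['time'],s['ee_pos'],s['eef_rot'],s['joint_positions'])
print(proj(w,[.495,-.368,.116]),w['pose'].tolist() if hasattr(w['pose'],'tolist') else w['pose'],w['intrinsics'])
print(eyes.look_for('pin_grip',w))
E
```

```text
2.3 [0.24336278 0.1445673  0.22339559] [ 2.39353819e-01  9.70930677e-01  1.74795550e-03 -5.60275121e-04] [-0.77282493 -0.48074812  0.05561032  2.21511288  0.02311409  1.40440056
  0.36011296]
[-15.9353972  666.65960081] [[0.45556369425382376, 0.8562305253413136, 0.24357957211462916, 0.17462490031429653], [0.8901925056690473, -0.4395134594900849, -0.11993840826741028, 0.18305481059273518], [0.004361574081809599, 0.27147229398374106, -0.9624363720634904, 0.3855929593264986], [0.0, 0.0, 0.0, 1.0]] [[394.02825416   0.         321.63754358]
 [  0.         394.02825416 233.84472234]
 [  0.           0.           1.        ]]
[]
```

View pics/w1.png

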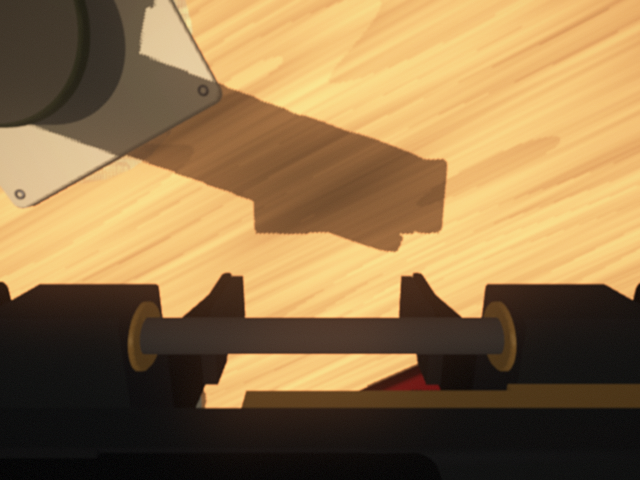

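The wrist view shows only the robot's base at the upper left and bare bench: two calls were refused for missing keys, so the arm cut inward. I'll move it out and over to the pin.

Emit:
arm_command --steps '[{"slide": [0.05,-0.03,0],"rot": [0,0,0],"grip": 0.8},{"slide": [0.05,-0.03,0],"rot": [0,0,0],"grip": 0.8},{"slide": [0.05,-0.03,0],"rot": [0,0,0],"grip": 0.8},{"slide": [0.05,-0.03,0],"rot": [0,0,0],"grip": 0.8},{"slide": [0.05,-0.03,0],"rot": [0,0,0],"grip": 0.8},{"slide": [0,-0.06,0],"rot": [0,0,0],"grip": 0.8},{"slide": [0,-0.06,0],"rot": [0,0,0],"grip": 0.8},{"slide": [0,-0.06,0],"rot": [0,0,0],"grip": 0.8}]'

```text
time: 3.35
ee_pos: [0.493, -0.1808, 0.2232]
eef_rot: [0.234, 0.972, 0.001, -0.0]
ft_force: [0.9, 0.3, 0.0]
width: 0.0696
grip_force: 0.0
```

Emit:
arm_command --steps '[{"slide": [0,-0.06,0],"rot": [0,0,0],"grip": 0.8},{"slide": [0,-0.06,0],"rot": [0,0,0],"grip": 0.8},{"slide": [0,-0.06,0],"rot": [0,0,0],"grip": 0.8},{"slide": [0,0,0],"rot": [0,0,0],"grip": 0.8},{"slide": [0,0,0],"rot": [0,0,0],"grip": 0.8},{"slide": [0,0,0],"rot": [0,0,0],"grip": 0.8},{"slide": [0,0,0],"rot": [0,0,0],"grip": 0.8},{"slide": [0,0,0],"rot": [0,0,0],"grip": 0.8}]'

```text
time: 4.35
ee_pos: [0.4928, -0.3592, 0.2233]
eef_rot: [0.235, 0.972, 0.001, -0.0]
ft_force: [-0.8, -1.4, 0.5]
width: 0.0696
grip_force: 0.0
```

```bash
python3 - <<'E'
from h import *
w=snap('wrist','w2');s=sensors.read_state();print(s['time'],s['ee_pos'],s['eef_rot'],s['joint_positions'])
print(proj(w,[.495,-.368,.116]))
import pickle;pickle.dump(w,open('w2.p','wb'))
print(eyes.look_for('pin_grip',w))
E
```

```text
4.4 [ 0.49270802 -0.35940569  0.22327514] [ 2.34808906e-01  9.72040986e-01  1.01641063e-03 -2.57817742e-04] [-0.09723987  0.38223269  0.85258255  1.53925096 -0.29327838  1.35451687
  1.87995419]
[310.69874946 241.04133028]
[]
```

View pics/w2.png

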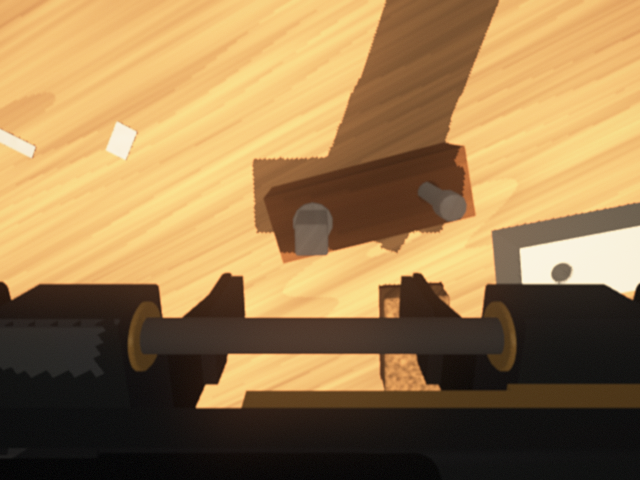

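The pin stands at about px (311,240), as predicted, and its square grip looks aligned with the image (closing) axis. I'll check it in an enlarged crop.

```bash
python3 - <<'E'
import cv2,numpy as np
a=cv2.imread('pics/w2.png')[190:270,265:365].astype(float)
a=np.clip(a*2.2,0,255).astype(np.uint8);cv2.imwrite('pics/w2c.png',cv2.resize(a,(700,560),interpolation=2))
E
```

```text
(no output)
```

View pics/w2c.png

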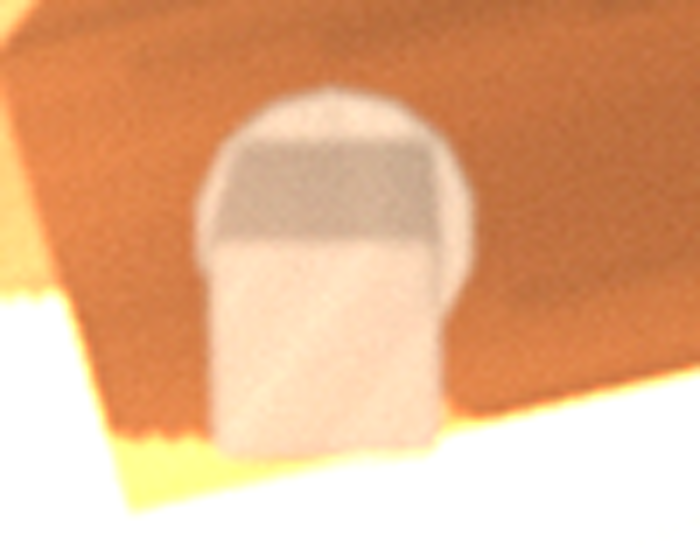

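```bash
python3 - <<'E'
from h import *
import pickle
w=pickle.load(open('w2.p','rb'))
f=lambda u,v:onz(w,(265+u/7,190+v/7),.116)
c=[f(212,241),f(440,241),f(438,447),f(218,455)]
print(f(326,346),np.mean(c,0))
for i in range(4):
    d=c[(i+1)%4]-c[i];print(np.linalg.norm(d),np.degrees(np.arctan2(d[1],d[0])))
E
```

```text
[ 0.4942178  -0.36689033  0.116     ] [ 0.49437155 -0.36685546  0.116     ]
0.022990612079696052 62.8732772808099
0.02190741190240858 -27.382181668251338
0.02269108862756286 -114.94222854939223
0.022773165666833288 153.42260896876783
```

Emit:
arm_command --steps '[{"slide": [0.002,-0.008,-0.02],"rot": [0,0,0],"grip": 0.8},{"slide": [0,0,-0.03],"rot": [0,0,0],"grip": 0.8},{"slide": [0,0,-0.03],"rot": [0,0,0],"grip": 0.8},{"slide": [0,0,-0.03],"rot": [0,0,0],"grip": 0.8},{"slide": [0,0,-0.025],"rot": [0,0,0],"grip": 0.8},{"slide": [0,0,-0.012],"rot": [0,0,0],"grip": 0.8},{"slide": [0,0,0],"rot": [0,0,0],"grip": 0.8},{"slide": [0,0,0],"rot": [0,0,0],"grip": 0.4}]' --newtons 50

```text
time: 5.45
ee_pos: [0.4947, -0.3685, 0.0769]
eef_rot: [0.235, 0.972, 0.001, 0.0]
ft_force: [-0.9, 0.2, -0.2]
width: 0.0655
grip_force: 0.0
```

Emit:
arm_command --steps '[{"slide": [0,0,0],"rot": [0,0,0],"grip": 0.3},{"slide": [0,0,0],"rot": [0,0,0],"grip": 0.2},{"slide": [0,0,0],"rot": [0,0,0],"grip": 0.1},{"slide": [0,0,0],"rot": [0,0,0],"grip": 0.1},{"slide": [0,0,0],"rot": [0,0,0],"grip": 0.1},{"slide": [0,0,0],"rot": [0,0,0],"grip": 0.1},{"slide": [0,0,0],"rot": [0,0,0],"grip": 0.1},{"slide": [0,0,0],"rot": [0,0,0],"grip": 0.1}]' --newtons 50

```text
time: 6.45
ee_pos: [0.4944, -0.368, 0.0761]
eef_rot: [0.235, 0.972, 0.001, -0.0]
ft_force: [-0.4, 0.8, 1.3]
width: 0.0235
grip_force: 50.0
```

Emit:
arm_command --steps '[{"slide": [0,0,0.02],"rot": [0,0,0],"grip": 0.1},{"slide": [0,0,0.03],"rot": [0,0,0],"grip": 0.1},{"slide": [0,0,0.04],"rot": [0,0,0],"grip": 0.1},{"slide": [0,0,0.04],"rot": [0,0,0],"grip": 0.1},{"slide": [0,0.03,0.02],"rot": [0,0,3],"grip": 0.1},{"slide": [0,0.05,0],"rot": [0,0,3],"grip": 0.1},{"slide": [0,0.05,0],"rot": [0,0,3],"grip": 0.1},{"slide": [0,0.05,0],"rot": [0,0,3],"grip": 0.1}]' --newtons 55

```text
time: 7.45
ee_pos: [0.4941, -0.1869, 0.2272]
eef_rot: [0.132, 0.991, 0.001, -0.0]
ft_force: [-0.6, 0.7, -1.8]
width: 0.0233
grip_force: 55.0
```

Emit:
arm_command --steps '[{"slide": [0,0.05,0],"rot": [0,0,3],"grip": 0.1},{"slide": [0,0.05,0],"rot": [0,0,3],"grip": 0.1},{"slide": [0,0.05,0],"rot": [0,0,3],"grip": 0.1},{"slide": [0,0.05,0],"rot": [0,0,3],"grip": 0.1},{"slide": [0,0.05,0],"rot": [0,0,3],"grip": 0.1},{"slide": [0,0.05,0],"rot": [0,0,0],"grip": 0.1},{"slide": [0,0.03,0],"rot": [0,0,0],"grip": 0.1},{"slide": [0,0,0],"rot": [0,0,0],"grip": 0.1}]'

```text
time: 8.45
ee_pos: [0.4941, 0.1441, 0.2268]
eef_rot: [0.0, 1.0, 0.001, -0.0]
ft_force: [-0.1, -0.9, -1.7]
width: 0.0238
grip_force: 55.0
```

```bash
python3 - <<'E'
from h import *
w=snap('wrist');s=sensors.read_state();print(s['time'],s['ee_pos'],s['eef_rot'],s['joint_positions'],s['ft_force'],s['width'])
side=snap('side')
b=lambda n,P:print(n,np.round(proj(w,P)),np.round(proj(side,P)))
t=s['ee_pos']
b('foot',[t[0],t[1],t[2]-.068]);b('eye',[.4953,.1434,.092]);b('hole',[.4956,.0618,.07])
a=w['pixels'][:,:,::-1];q=proj(side,[t[0],t[1],.12]);u,v=int(q[0]),int(q[1])
c=side['pixels'][v-70:v+70,u-70:u+70,::-1]
cv2.imwrite('pics/c3.png',np.hstack([cv2.resize(a,(400,300)),cv2.resize(np.ascontiguousarray(c),(300,300),interpolation=2)]));print(u-70,v-70)
cv2.imwrite('pics/w3.png',a)
E
```

```text
8.5 [0.49441055 0.14217058 0.22683364] [ 1.38162662e-03  9.99998811e-01  5.83604787e-04 -3.59285677e-04] [-0.82163677  0.07656342  0.48185062  1.76653482 -0.03810686  1.30765122
  1.23697022] [ 0.17540796 -1.01764592 -1.96957456] 0.023316012631512215
foot [316. 250.] [280. 206.]
eye [319. 224.] [282. 229.]
hole [221. 218.] [296. 258.]
211 150
```

View pics/c3.png

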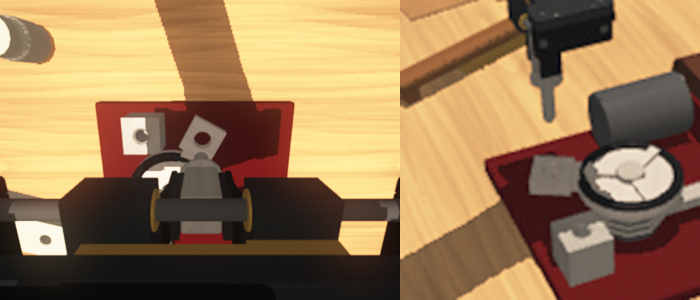

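The wrist half shows the pin held upright, the eye near px (323,222) and the lock hole near (226,218). In the side half the foot is at (280,206), exactly as predicted. I'll enlarge the wrist view to measure the relative offset.

```bash
python3 - <<'E'
import cv2,numpy as np
a=cv2.imread('pics/w3.png')[170:290,190:390].astype(float)
a=np.clip(255*(a/255)**.6,0,255).astype(np.uint8);cv2.imwrite('pics/w3c.png',cv2.resize(a,(800,480),interpolation=2))
E
```

```text
(no output)
```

View pics/w3c.png

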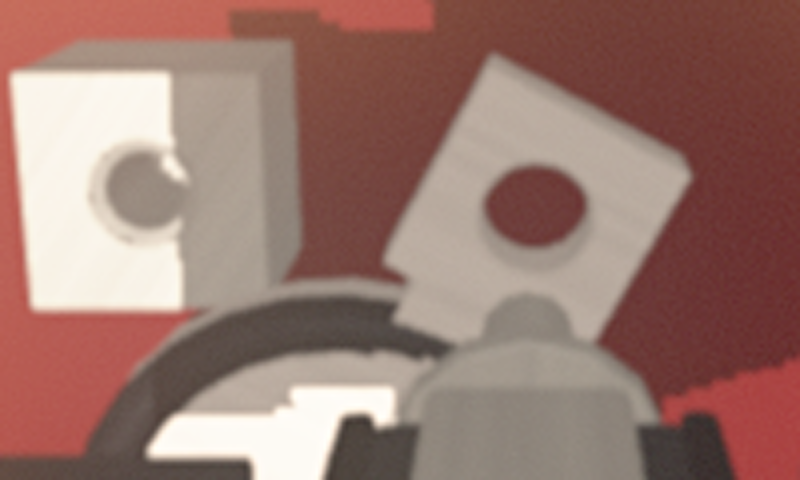

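Emit:
arm_command --steps '[{"slide": [0.001,0.001,-0.015],"rot": [0,0,0],"grip": 0.1},{"slide": [0,0,-0.02],"rot": [0,0,0],"grip": 0.1},{"slide": [0,0,-0.015],"rot": [0,0,0],"grip": 0.1},{"slide": [0,0,-0.008],"rot": [0,0,0],"grip": 0.1},{"slide": [0,0,-0.008],"rot": [0,0,0],"grip": 0.1},{"slide": [0,0,-0.007],"rot": [0,0,0],"grip": 0.1},{"slide": [0,0,-0.006],"rot": [0,0,0],"grip": 0.1},{"slide": [0,0,0],"rot": [0,0,0],"grip": 0.1}]'

```text
time: 9.55
ee_pos: [0.4952, 0.143, 0.1467]
eef_rot: [0.002, 1.0, 0.001, -0.001]
ft_force: [-0.4, -0.3, -1.6]
width: 0.0235
grip_force: 55.0
```

```bash
python3 - <<'E'
from h import *
side=snap('side');top=snap('top');s=sensors.read_state();print(s['time'],s['ee_pos'],s['ft_force'],s['torque'],s['width'])
c=np.ascontiguousarray(side['pixels'][190:290,230:350,::-1])
cv2.imwrite('pics/s4.png',cv2.resize(c,(720,600),interpolation=2))
E
```

```text
9.65 [0.49552463 0.14306531 0.14728945] [-0.25223421 -0.29626001 -2.44477383] [-0.0048979  -0.00953372 -0.01766607] 0.023692439674698255
```

View pics/s4.png

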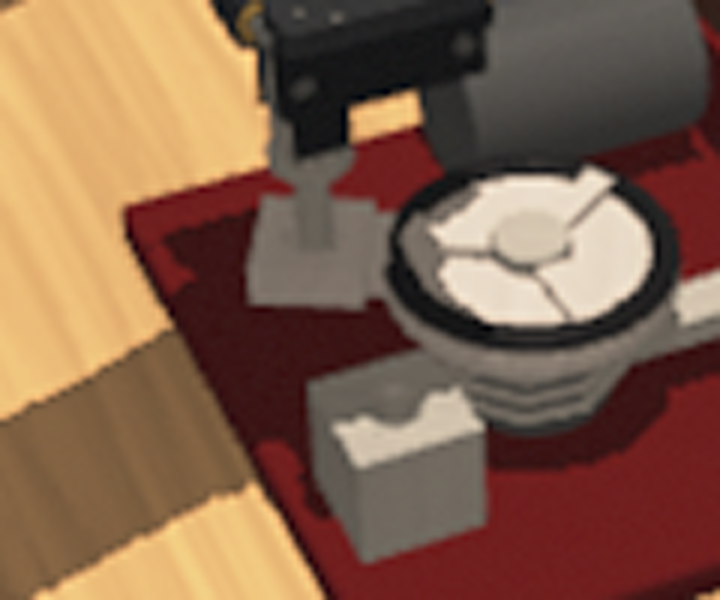

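The side view shows the shank inside the eye (px ~(282,230)) with no contact load. I'll turn the wheel along the arc, first half.

Emit:
arm_command --steps '[{"slide": [-0.0024,-0.0048,0],"rot": [0,0,0],"grip": 0.1},{"slide": [-0.0021,-0.0047,0],"rot": [0,0,0],"grip": 0.1},{"slide": [-0.0017,-0.0049,0],"rot": [0,0,0],"grip": 0.1},{"slide": [-0.0016,-0.0053,0],"rot": [0,0,0],"grip": 0.1},{"slide": [-0.0011,-0.0051,0],"rot": [0,0,0],"grip": 0.1},{"slide": [-0.0008,-0.0052,0],"rot": [0,0,0],"grip": 0.1},{"slide": [-0.0005,-0.0053,0],"rot": [0,0,0],"grip": 0.1},{"slide": [-0.0002,-0.0053,0],"rot": [0,0,0],"grip": 0.1}]'

```text
time: 10.65
ee_pos: [0.4851, 0.1021, 0.1471]
eef_rot: [0.002, 1.0, 0.001, -0.001]
ft_force: [1.4, 1.8, -1.4]
width: 0.0238
grip_force: 55.0
```

Emit:
arm_command --steps '[{"slide": [0.0002,-0.0053,0],"rot": [0,0,0],"grip": 0.1},{"slide": [0.0005,-0.0053,0],"rot": [0,0,0],"grip": 0.1},{"slide": [0.0008,-0.0052,0],"rot": [0,0,0],"grip": 0.1},{"slide": [0.0011,-0.0051,0],"rot": [0,0,0],"grip": 0.1},{"slide": [0.0016,-0.0053,0],"rot": [0,0,0],"grip": 0.1},{"slide": [0.0017,-0.0049,0],"rot": [0,0,0],"grip": 0.1},{"slide": [0.0021,-0.0047,0],"rot": [0,0,0],"grip": 0.1},{"slide": [0.0024,-0.0047,0],"rot": [0,0,0],"grip": 0.1}]'

```text
time: 11.65
ee_pos: [0.4954, 0.0617, 0.147]
eef_rot: [0.002, 1.0, 0.001, -0.001]
ft_force: [0.5, 3.8, -2.5]
width: 0.0235
grip_force: 55.0
```

```bash
python3 - <<'E'
from h import *
w=snap('wrist');side=snap('side');s=sensors.read_state();print(s['time'],s['ee_pos'],s['ft_force'],s['torque'],s['width'],s['eef_rot'])
c=np.ascontiguousarray(side['pixels'][200:290,240:350,::-1]);d=np.ascontiguousarray(w['pixels'][150:290,220:420,::-1])
d=(255*(d/255.)**.6).astype(np.uint8)
cv2.imwrite('pics/s5.png',np.hstack([cv2.resize(c,(367,300),interpolation=2),cv2.resize(d,(428,300),interpolation=2)]))
E
```

```text
11.75 [0.49553323 0.06130305 0.14702799] [-0.33855485  3.50517654 -1.94483309] [0.96218608 0.03563439 0.02750632] 0.023939286665768566 [ 2.23458685e-03  9.99997063e-01  5.95051254e-04 -7.25641275e-04]
```

View pics/s5.png

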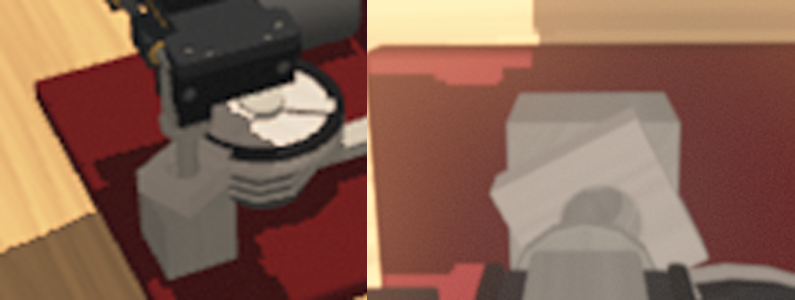

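The lug now lies over the lock block, with the pin standing through the eye. I'll lower it gently, watching the force.

Emit:
arm_command --steps '[{"slide": [0,0,-0.004],"rot": [0,0,0],"grip": 0.1},{"slide": [0,0,-0.003],"rot": [0,0,0],"grip": 0.1},{"slide": [0,0,-0.002],"rot": [0,0,0],"grip": 0.1},{"slide": [0,0,-0.002],"rot": [0,0,0],"grip": 0.1},{"slide": [0,0,-0.002],"rot": [0,0,0],"grip": 0.1},{"slide": [0,0,-0.002],"rot": [0,0,0],"grip": 0.1},{"slide": [0,0,0],"rot": [0,0,0],"grip": 0.1},{"slide": [0,0,0],"rot": [0,0,0],"grip": 0.1}]'

```text
time: 12.75
ee_pos: [0.4952, 0.0621, 0.1319]
eef_rot: [0.002, 1.0, 0.001, -0.001]
ft_force: [-1.7, 3.3, -3.9]
width: 0.0236
grip_force: 55.0
```

Emit:
arm_command --steps '[{"slide": [0,0,-0.004],"rot": [0,0,0],"grip": 0.1},{"slide": [0,0,-0.004],"rot": [0,0,0],"grip": 0.1},{"slide": [0,0,-0.004],"rot": [0,0,0],"grip": 0.1},{"slide": [0,0,-0.004],"rot": [0,0,0],"grip": 0.1},{"slide": [0,0,-0.003],"rot": [0,0,0],"grip": 0.1},{"slide": [0,0,-0.003],"rot": [0,0,0],"grip": 0.1},{"slide": [0,0,0],"rot": [0,0,0],"grip": 0.1},{"slide": [0,0,0],"rot": [0,0,0],"grip": 0.1}]'

```text
time: 13.75
ee_pos: [0.4954, 0.0624, 0.1097]
eef_rot: [0.002, 1.0, 0.001, -0.001]
ft_force: [-0.0, 5.6, -3.6]
width: 0.0236
grip_force: 55.0
```

Emit:
arm_command --steps '[{"slide": [0,0,-0.001],"rot": [0,0,0],"grip": 0.1},{"slide": [0,0,-0.001],"rot": [0,0,0],"grip": 0.1},{"slide": [0,0,-0.001],"rot": [0,0,0],"grip": 0.1},{"slide": [0,0,0],"rot": [0,0,0],"grip": 0.1},{"slide": [0,0,0],"rot": [0,0,0],"grip": 0.1},{"slide": [0,0,0],"rot": [0,0,0],"grip": 0.1},{"slide": [0,0,0],"rot": [0,0,0],"grip": 0.1},{"slide": [0,0,0],"rot": [0,0,0],"grip": 0.1}]'

```text
time: 14.75
ee_pos: [0.4956, 0.0623, 0.1079]
eef_rot: [0.002, 1.0, 0.001, -0.0]
ft_force: [-5.9, 4.3, 13.2]
width: 0.0234
grip_force: 55.0
```

The collar is seated: contact at TCP z 0.108, exactly the expected height. Releasing.

Emit:
arm_command --steps '[{"slide": [0,0,0.0005],"rot": [0,0,0],"grip": 0.4},{"slide": [0,0,0],"rot": [0,0,0],"grip": 0.6},{"slide": [0,0,0],"rot": [0,0,0],"grip": 0.7},{"slide": [0,0,0],"rot": [0,0,0],"grip": 0.7},{"slide": [0,0,0],"rot": [0,0,0],"grip": 0.7},{"slide": [0,0,0],"rot": [0,0,0],"grip": 0.7},{"slide": [0,0,0.01],"rot": [0,0,0],"grip": 0.7},{"slide": [0,0,0.02],"rot": [0,0,0],"grip": 0.7}]'

```text
time: 15.75
ee_pos: [0.495, 0.0618, 0.138]
eef_rot: [0.002, 1.0, 0.0, -0.001]
ft_force: [-0.0, 0.6, 0.6]
width: 0.061
grip_force: 0.0
```

Emit:
arm_command --steps '[{"slide": [0,0,0.03],"rot": [0,0,0],"grip": 0.7},{"slide": [0,0,0.04],"rot": [0,0,0],"grip": 0.7},{"slide": [0,0,0.03],"rot": [0,0,0],"grip": 0.7},{"slide": [0,0.03,0],"rot": [0,0,0],"grip": 0.7},{"slide": [0,0.05,0],"rot": [0,0,0],"grip": 0.7},{"slide": [0,0.05,0],"rot": [0,0,0],"grip": 0.7},{"slide": [0,0.04,0],"rot": [0,0,0],"grip": 0.7},{"slide": [0,0,0],"rot": [0,0,0],"grip": 0.7}]'

```text
time: 16.75
ee_pos: [0.4944, 0.2354, 0.2378]
eef_rot: [-0.001, 1.0, 0.001, -0.001]
ft_force: [0.6, -1.2, -0.2]
width: 0.0611
grip_force: 0.0
```

```bash
python3 - <<'E'
from h import *
side=snap('side');s=sensors.read_state();print(s['time'],s['ee_pos'],s['ft_force'],s['width'])
print(proj(side,[.4955,.062,.148]))
c=np.ascontiguousarray(side['pixels'][160:460,200:510,::-1])
cv2.imwrite('pics/s6.png',cv2.resize(c,(620,600),interpolation=2))
E
```

```text
16.8 [0.49509074 0.23300657 0.23787642] [ 0.23934964 -1.72936934  0.26523409] 0.060989240568777706
[294.6751543  230.88696917]
```

View pics/s6.png

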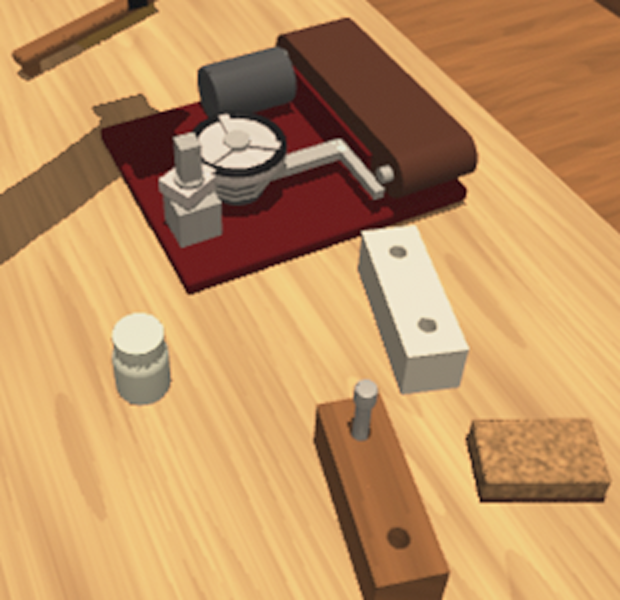

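The pin stands home in the eye and lock block (grip top at px ~(293,230), as predicted). The wheel is held, the other objects haven't moved and the gripper is clear.

```bash
python3 -c "
from bench import order
print(order.close_job())"
```

```text
the job is handed in; nothing more can be done
None
```

The belt tension is locked: the pin is down through the eye and the lock block with its collar on the lug, and the job was handed in at about 17 s with nothing else moved.

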